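# Lock the indexing disc with its bar

## Task

Lock the indexing jig beside the vice: with a fingertip push the stud round until the slot across the disc lines up with the bar (either way round will do), then push the bar by its upright lug through the slot until its tip is fully home against the stop in the keeper on the other side of the disc. Only push: do not pick up the bar, and leave the tools and hardware lying around the jig where they are.

Things in the scene. Friction and masses are not known exactly. Their poses are not given: they have to be found in the camera images.
- jig: Fixed jig on a 280 x 96 mm plate. Origin at z = 0 on the disc's vertical axis; its x axis is the line along which the bar is pushed (from guide channel, through the disc, to keeper), y is to the left of that, z up. Along its x: guide channel walls from -136 to -46 mm (tops 24 mm above the bench), disc from -34 to 34 mm, two keeper blocks from 40 mm with a stop face at 58 mm (tops at 32 mm; the gap between them is 22 mm wide).
- disc_centre (a point): Centre of the disc's top face, on its axis, 34 mm above the bench. The disc is aluminium, 68 mm in diameter, cut right across through its centre by a straight slot 21 mm wide, open at the top.
- disc (a joint): Turn of the disc about its vertical axis, rad, counter-clockwise from above. At 0 and again at 3.14 the slot lines up with the bar; it starts between 0.55 and 2.6. The stud lies at angle (value - 1.571) from the jig's x axis: at 0 on the jig's -y side, at 1.571 towards the keeper, at 3.14 on the +y side. Stops at -0.4 and 3.54. It turns against light friction (0.08 N m, about 4 N at the stud) and stays where it is left.
- stud_top (a point): Top of the upright steel stud on the disc by which it is turned: 10 mm diameter, from the disc's face (34 mm above the bench) to 72 mm above the bench, 22 mm from the disc's axis; it has a collar 16 mm in diameter and 3 mm high at its foot. Moves with the disc.
- bar_tip (a point): Front end of the bar, half-way up (19 mm above the bench). The bar is steel, 132 x 16 x 14 mm, 0.3 kg (mass varies), and lies loose in the open-topped guide channel (18.5 mm wide), its tip starting 10 to 30 mm short of the disc. Its x axis points from lug to tip. Fully home the tip is 58 mm past the disc's axis along the jig's x, against the stop; the lug then stands 67 mm before the axis.
- lug_top (a point): Top centre of the upright push lug at the bar's tail: 10 mm along the bar, 24 mm across, standing from the bar's top (26 mm above the bench) to 66 mm above the bench; 125 mm behind the bar's tip. The bar slides under a push of about 1 to 4 N.
- nut_m16: Loose brass-coloured nut 27 mm wide, 13 mm high, lying beside the jig; leave alone.
- bearing: Loose ball bearing 35 mm in diameter, 11 mm high, lying beside the jig; leave alone.
- bolt_m12: Loose bolt standing upright on its head, 63 mm high, beside the jig; leave alone. Origin at its underside.
- spanner_17: Loose combination spanner 203 mm long, 7 mm thick, lying along the jig; leave alone.
- marker: Loose marker pen 138 mm long, 12 mm thick, lying along the jig; leave alone.
- combination_pliers: Loose pliers with red handles, 180 mm long, 14 mm high, on the mat to the left; leave alone.
- screwdriver_blue: Loose screwdriver with blue handle, 220 mm long, on the mat to the left; leave alone.
Mind the look-alikes: they are no part of the job. What is shaped like the part that bears bar_tip but turquoise is not meant.

How it is judged:
By the outcome, as a careful person would: the job done as asked, in the order asked, and still so for the second after the job is handed in, with the robot touching nothing.
It also fails if it takes over 54 s, if anything falls off the work surface, if the arm or the gripper's body presses on something with over 40 N, if the wrist force passes 120 N, or if a joint passes its speed limit or range.

## Robot

A 7-joint arm with a two-finger parallel gripper is mounted at the origin on a cart in front of the work surface, level with it; the furniture and walls round the work are solid. World frame = base frame: x ahead of the robot, y to its left, z up, the work surface at z = 0. Lengths are in m, angles in degrees, forces in N, time in s.
With the tool pointing down it reaches from about 0.425 to 0.875 m from the base axis. Payload 4.7 kg.
Tool frame: the origin (TCP) lies at the very end of the fingers, on their centre line; the grasp point (between the pads) lies 19 mm behind it; z points along the fingers, y is the line along which they close (so a half turn about z gives the same grasp; the last joint's range is limited). The gripper opens to 87 mm and grips with 3 to 60 N. Pads are 19 mm wide; open, the fingers measure 117 mm over their backs; the gripper's body (75 mm by 190 mm) begins 51 mm behind the grasp point.
Start: joints at [76.209, 18.392, -4.016, 83.108, 1.295, 78.541, -3.26], TCP at [0.164, -0.629, 0.223] pointing down, gripper open.
Joint ranges: [-163.93, 163.93], [-17.29, 119.83], [-79.2, 71.16], [3.27, 140.29], [-89.18, 269.18], [5.43, 117.66], [-154.24, 154.24]. Speed limits (degrees/s): [147.25, 147.25, 180, 180, 180, 180, 180].

## Interface

Orientations are given as [roll, pitch, yaw] about the fixed x, y, z axes, in that order (R = Rz(yaw) Ry(pitch) Rx(roll)).
In Python, from cell import get_obs, eyes, env gives the robot as it stands.
- The arm moves only by the tool servo_tool, never from a script. Its argument "series" is a list that holds one entry, the list of rows, each a list of 7 numbers: the shift along the tool's x, y, z in units of 300 mm (1.0 is 300 mm), then the turn, a rotation vector about the tool's x, y, z in units of pi rad (1.0 is pi rad), then the opening, from 0 (shut) to 1 (fully open). In form: [[[tx, ty, tz, wx, wy, wz, gripper], ...]]. A call has 1 to 12 rows; each row is the pose to reach, as a shift and turn from the pose commanded when the call began, along the tool's axes at that moment, turning the shorter way round; what a row does not reach only later rows make up. A row lasts 1/12 s, in which the tool goes at most 41.7 mm and 7.16 degrees, less where a joint would pass 70% of its speed; a pose out of reach is approached as far as the arm can. A call with a number of a shift or a turn outside -1 to 1 is refused whole. A call with a gripper value outside its range is refused whole. The fingers move at their own pace and stop on an object; "grip_force" is the grip in N (left out, the last holds). Time passes only in rows, so rows that repeat a pose let the fingers close. It gives the time, the measured TCP pose, the force, the opening and the grip force at its end, in the units of the state.
- get_obs(): the state, without advancing time (a new reading comes with each control period).
- eyes.read_camera(name): name is "side" or "top" or "wrist"; returns a dict with "frame" (384x512x3 uint8, red, green, blue), "depth" (384x512 float32, m along the optical axis (not along the pixel's ray), 0 where there is no reading), "fx", "fy", "cx", "cy" (pixels), "origin" and "rotation" of the camera in the world; the wrist camera has in their place "mount" (4x4, takes a point from camera to tool coordinates, whose origin is the TCP and whose axes are the flange's). Camera axes: x right, y down, z forward; pixel columns grow to the right and rows downward; lengths in m; the calibration is good to about 2 mm. A picture is of the moment at which its call begins: read the wrist's pose just before it.
- env.sign_off(): hands the job in; it is judged then, once.
The state is a dict: "time_s": time; "qpos": joint angles; "joint_velocities": joint speeds; "effort": joint torques, N m; "tool_pos": TCP position; "tool_rot": TCP orientation; "force": force on the tool from outside, world axes, zero at the start; "wrist_torque": the same for the moment, N m; "grip_width": finger opening in m; "grasp_force": force on a finger pad.
Only numpy, scipy, OpenCV 4.12 (cv2) and the standard library are available. Lean on these libraries where they do the work, as an engineer would, in place of code of your own. Each camera call takes 0.05 s, during which the arm holds its last target. There are 200 camera calls.

## Working session

There is one attempt and no reset: what is moved stays moved. The work goes in short steps, Python scripts to look and compute and a tool call to move; the robot and the scene stay as the last step left them, time stands still between calls to the robot, and variables do not carry over. Pictures are saved under pics/ and viewed, at most 10 in all, crops included, and the job is handed in when it is done.

Besides the shell and the picture viewer there is one more tool, called after "Emit:" as name(argument=value, ...) on one line, values as JSON. servo_tool: Moves the arm, as the interface text tells. Shifts and turns lie within -1 to 1; 1 stands for 300 mm of shift or pi rad of turn. Its arguments: {"type":"object","properties":{"series":{"type":"array"},"grip_force":{"type":"number"}},"required":["series"]}

```bash
mkdir -p pics; cat > h.py <<'E'
import numpy as np, cv2
from cell import get_obs, eyes, env
def cam(n):
    d=eyes.read_camera(n); return d
def cloud(d):
    v,u=np.mgrid[0:384,0:512]; z=d["depth"]
    p=np.stack([(u-d["cx"])/d["fx"]*z,(v-d["cy"])/d["fy"]*z,z],-1)
    return p@np.array(d["rotation"]).T+np.array(d["origin"])
E
python3 - <<'E'
from h import *
for n in("top","side"):
    d=cam(n); np.savez(f"{n}.npz",**{k:np.array(v) for k,v in d.items()})
    cv2.imwrite(f"pics/{n}.png",cv2.resize(d["frame"][:,:,::-1],(800,600),interpolation=cv2.INTER_CUBIC))
    print(n,d["fx"],d["origin"],np.round(d["rotation"],3).tolist())
print(get_obs())
E
```

```text
top 396.5997075410149 [0.39931317 0.10414493 1.12378395] [-171.954, -0.596, -89.708]
side 421.9354097720438 [0.40216501 1.02150441 0.89206029] [-131.522, 0.432, -171.593]
{'time_s': 0.1, 'qpos': array([76.21143446, 18.43510207, -4.01488333, 83.16735654,  1.29703164,
       78.54068132, -3.25998243]), 'joint_velocities': array([ 0.06627705, -0.13079998, -0.07037923, -0.1454218 ,  0.01913559,
       -0.06386813, -0.02825057]), 'effort': array([-3.94604422e-04, -4.92572379e+01, -4.05972172e-01, -3.13401103e+01,
       -6.41284254e-02,  3.95693968e-02,  6.34469757e-05]), 'tool_pos': array([ 0.16361573, -0.62856536,  0.22157239]), 'tool_rot': array([-1.79902201e+02,  7.61048435e-03,  1.45979621e+01]), 'force': array([ 0.032487  ,  0.03227781, -0.11649166]), 'wrist_torque': array([-0.00287009,  0.01677483,  0.02902104]), 'grasp_force': 0.0, 'grip_width': 0.08705642028233022}
```

View pics/top.png

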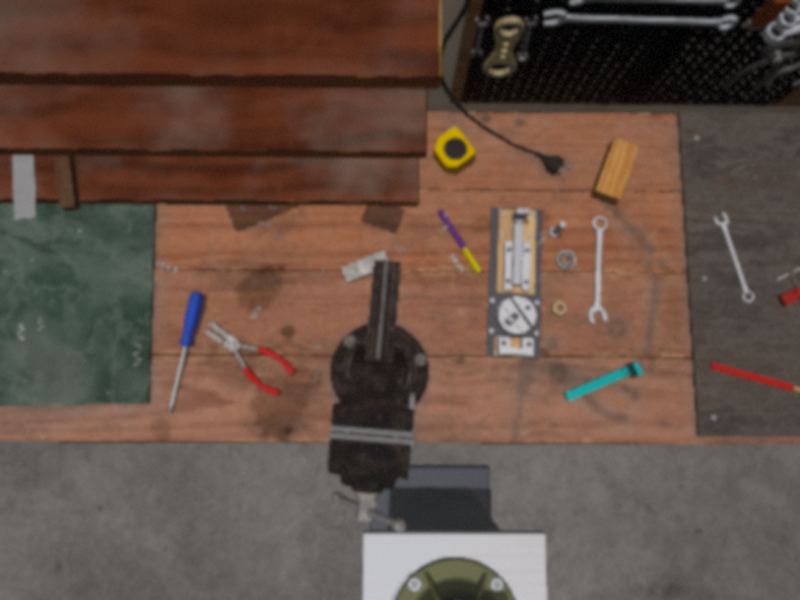

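View pics/side.png

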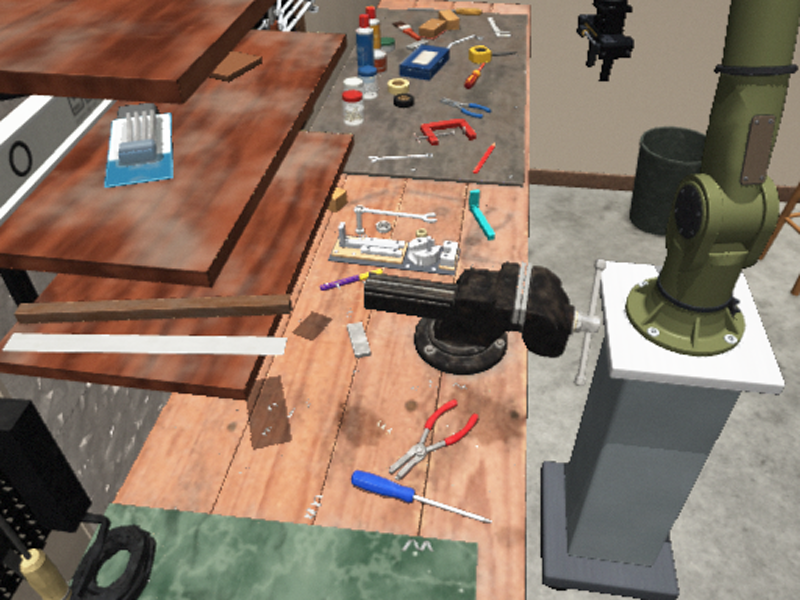

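The top view shows the jig at about (515,283). The bar and lug are at its far end (520,215), and the disc is at (517,315) with the keeper towards the robot. The turquoise look-alike at (605,382) lies loose, so the one meant is the steel bar in the channel. The pen is at (460,240), the bolt at (558,229), the bearing at (566,259), the nut at (560,307) and the spanner at (599,270).

```bash
sed -i 's/^import numpy.*/&\nfrom scipy.spatial.transform import Rotation as Ro/; s/p@np.array(d\["rotation"\]).T/p@Ro.from_euler("xyz",d["rotation"],degrees=True).as_matrix().T/' h.py
cat >> h.py <<'E'
def load(n): return {k:v for k,v in np.load(n+".npz").items()}
def ray(d,u,v,z):
    R=Ro.from_euler("xyz",d["rotation"],degrees=True).as_matrix()
    r=R@np.array([(u-d["cx"])/d["fx"],(v-d["cy"])/d["fy"],1]); return d["origin"]+r*(z-d["origin"][2])/r[2]
E
python3 - <<'E'
from h import *
t=load("top"); s=load("side")
P=cloud(t); 
# bench check, plate corners px (800 scale)
print("bench",P[260,300],P[200,375*512//800])
k=.64
for u,v in[(492,208),(543,209),(538,357),(487,355)]: print("plate",ray(t,u*k,v*k,0.006).round(3))
for nm,u,v in[("pen",440,211),("pen2",478,270),("bolt",556,229),("bearing",566,259),("nut",560,307),("sp",600,222),("sp2",598,317),("disc",517,315)]: print(nm,P[int(v*k),int(u*k)].round(3),ray(t,u*k,v*k,0.01).round(3))
for x in range(118,150,1): pass
sub=P[130:232,310:350]; 
m=(sub[...,2]>.045)&(sub[...,2]<.09); print("tall top",np.argwhere(m).tolist()[:40]); print(sub[m].round(3)[:40].tolist())
S=cloud(s); m=(S[...,2]>.055)&(S[...,2]<.08)&(S[...,0]>.4)&(S[...,0]<.8)&(S[...,1]<0.05)&(S[...,1]>-.25)
n,l,st,c=cv2.connectedComponentsWithStats(m.astype(np.uint8))
for i in range(1,n):
  if st[i,4]>3: print(st[i],S[l==i].mean(0).round(3),S[l==i].min(0).round(3),S[l==i].max(0).round(3))
a=t["frame"][125:235,305:352][:,:,::-1]; a=cv2.resize(a,None,fx=5.4,fy=5.4,interpolation=cv2.INTER_CUBIC)
b=s["frame"][120:200,195:305][:,:,::-1]; b=cv2.resize(b,None,fx=4.8,fy=4.8,interpolation=cv2.INTER_CUBIC)
o=np.zeros((600,800,3),np.uint8); o[:a.shape[0],:a.shape[1]]=a; o[:b.shape[0],260:260+b.shape[1]]=b
print(a.shape,b.shape)
cv2.imwrite("pics/crop.png",o)
# vice and shelf heights
for u,v in[(370,270),(385,270),(380,340),(430,150),(415,190),(410,120),(430,60)]: print("obst",(u,v),P[int(v*k),int(u*k)].round(3))
E
```

```text
bench [ 0.36675684 -0.02810326  0.0009069 ] [0.51966976 0.13729124 0.12454846]
plate [ 0.731 -0.075  0.006]
plate [ 0.73  -0.17   0.006]
plate [ 0.455 -0.153  0.006]
plate [ 0.458 -0.061  0.006]
pen [0.399 0.104 1.124] [0.724 0.023 0.01 ]
pen2 [ 0.615 -0.044  0.011] [ 0.613 -0.046  0.01 ]
bolt [ 0.686 -0.182  0.038] [ 0.691 -0.192  0.01 ]
bearing [ 0.639 -0.211 -0.002] [ 0.635 -0.209  0.01 ]
nut [ 0.549 -0.197 -0.004] [ 0.546 -0.195  0.01 ]
sp [ 0.707 -0.277  0.003] [ 0.705 -0.274  0.01 ]
sp2 [ 0.531 -0.263  0.005] [ 0.528 -0.263  0.01 ]
disc [ 0.532 -0.113  0.014] [ 0.531 -0.116  0.01 ]
tall top [[3, 20], [3, 21], [3, 22], [3, 23], [3, 24], [3, 25], [3, 26], [3, 27], [3, 28], [4, 19], [4, 20], [4, 21], [4, 22], [4, 23], [4, 24], [4, 25], [4, 26], [4, 27], [4, 28], [5, 19], [5, 20], [5, 21], [5, 22], [5, 23], [5, 24], [5, 25], [5, 26], [5, 27], [5, 28], [6, 19], [6, 20], [6, 21], [6, 22], [6, 23], [6, 24], [6, 25], [6, 26], [6, 27], [7, 19], [7, 20]]
[[0.713, -0.106, 0.069], [0.715, -0.11, 0.064], [0.714, -0.112, 0.068], [0.713, -0.114, 0.071], [0.715, -0.118, 0.063], [0.715, -0.121,
[... 670 characters left out ...]
.065], [0.708, -0.119, 0.06], [0.707, -0.121, 0.063], [0.706, -0.123, 0.065], [0.707, -0.127, 0.061], [0.707, -0.107, 0.05], [0.706, -0.109, 0.054]]
[228 133   3   4  12] [ 0.683 -0.186  0.061] [ 0.679 -0.195  0.056] [ 0.688 -0.181  0.067]
[217 142   4   8  24] [ 0.705 -0.116  0.064] [ 0.701 -0.132  0.055] [ 0.711 -0.105  0.07 ]
[273 151   3   6  16] [ 0.514 -0.091  0.066] [ 0.51  -0.096  0.057] [ 0.518 -0.086  0.075]
(594, 254, 3) (384, 528, 3)
obst (370, 270) [0.614 0.153 0.011]
obst (385, 270) [0.592 0.123 0.123]
obst (380, 340) [0.476 0.129 0.126]
obst (430, 150) [0.844 0.041 0.005]
obst (415, 190) [0.64  0.082 0.39 ]
obst (410, 120) [0.66  0.092 0.548]
obst (430, 60) [0.634 0.081 0.705]
```

View pics/crop.png

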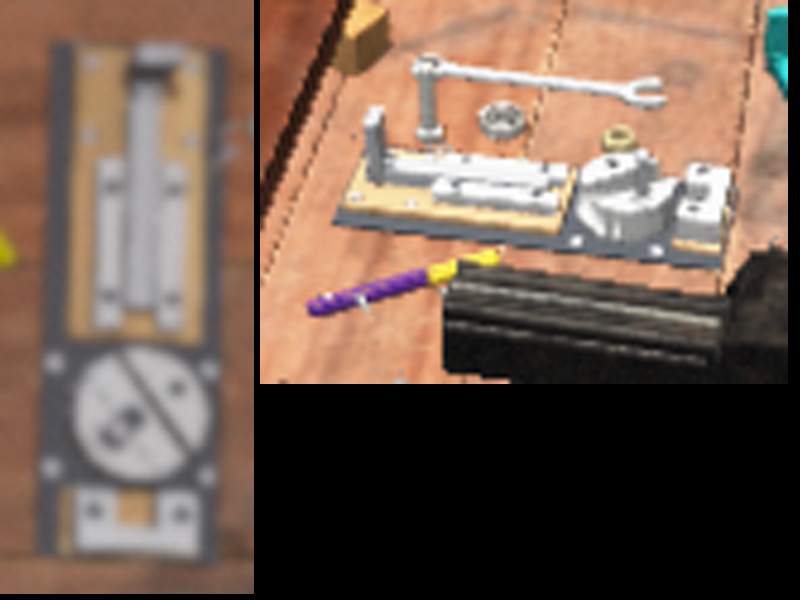

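The crop confirms the grey steel bar in the channel, with its lug at crop (155,55). The disc is at (142,413). The stud is at (120,425) in the top view and at (0.514,-0.091) in the side view, which puts the disc at about 0.7 rad, so the short way is back to 0. Next I'll move to a wrist view.

Emit:
servo_tool(series=[[[0.68,-0.72,0,0,0,0.05,0],[0.68,-0.72,0,0,0,0.05,0],[0.68,-0.72,0,0,0,0.05,0],[0.68,-0.72,0,0,0,0.05,0],[0.68,-0.72,0,0,0,0.05,0],[0.68,-0.72,0,0,0,0.05,0],[0.68,-0.72,0,0,0,0.05,0],[0.68,-0.72,0,0,0,0.05,0],[0.68,-0.72,0,0,0,0.05,0],[0.68,-0.72,0,0,0,0.05,0]]])

```text
time_s: 0.93
tool_pos: [0.3063, -0.3691, 0.2225]
tool_rot: [180.0, 0.0, 5.6]
force: [-0.5, 0.5, 0.3]
grip_width: 0.0284
grasp_force: 0.0
```

```bash
python3 - <<'E'
from h import *
o=get_obs(); print(o["time_s"],o["tool_pos"],o["tool_rot"],o["grip_width"],o["qpos"].round(1))
d=cam("wrist"); print(np.round(d["mount"],4),d["fx"],d["cx"],d["cy"])
def n(v): return v
p=o["tool_pos"];y=np.radians(o["tool_rot"][2]);c,s=np.cos(y),np.sin(y)
D=np.array([.45,-.11])-p[:2]; print("shift to view",(D[0]*c+D[1]*s)/.3,(D[0]*s-D[1]*c)/.3)
E
```

```text
0.9333 [ 0.30631609 -0.36905797  0.22252101] [1.79953094e+02 4.08800445e-02 5.62067311e+00] 0.028413699687236827 [ 61.6  -1.9 -14.1 106.   -0.4  75.8 -36.8]
[[ 1.000e-04 -9.568e-01 -2.908e-01  8.020e-02]
 [ 1.000e+00  2.000e-04 -4.000e-04 -1.300e-03]
 [ 5.000e-04 -2.908e-01  9.568e-01 -1.617e-01]
 [ 0.000e+00  0.000e+00  0.000e+00  1.000e+00]] 271.6639760616121 251.01639462875178 188.3009136244825
shift to view 0.5612191695308645 -0.8124658651135042
```

Emit:
servo_tool(series=[[[0.96,-0.77,0,0,0,0.049,0],[0.96,-0.77,0,0,0,0.049,0],[0.96,-0.77,0,0,0,0.049,0],[0.96,-0.77,0,0,0,0.049,0],[0.96,-0.77,0,0,0,0.049,0],[0.96,-0.77,0,0,0,0.049,0],[0.96,-0.77,0,0,0,0.049,0],[0.96,-0.77,0,0,0,0.049,0],[0.96,-0.77,0,0,0,0.049,0],[0.96,-0.77,0,0,0,0.049,0],[0.96,-0.77,0,0,0,0.049,0],[0.96,-0.77,0,0,0,0.049,0]]])

```text
time_s: 1.98
tool_pos: [0.5704, -0.1131, 0.2216]
tool_rot: [180.0, 0.1, -3.4]
force: [0.5, -0.3, 0.3]
grip_width: 0.0003
grasp_force: 0.0
```

```bash
cat >> h.py <<'E'
def wrist(name):
    o=get_obs(); d=cam("wrist"); M=np.eye(4); M[:3,:3]=Ro.from_euler("xyz",o["tool_rot"],degrees=True).as_matrix(); M[:3,3]=o["tool_pos"]
    C=M@np.array(d["mount"]); d["origin"]=C[:3,3]; d["rotation"]=Ro.from_matrix(C[:3,:3]).as_euler("xyz",degrees=True)
    d.pop("mount"); np.savez(name+".npz",**{k:np.array(v) for k,v in d.items()})
    cv2.imwrite(f"pics/{name}.png",cv2.resize(d["frame"][:,:,::-1],(800,600),interpolation=cv2.INTER_CUBIC))
    print(o["time_s"],o["tool_pos"].round(4),o["tool_rot"].round(2),o["force"].round(2)); return d
E
python3 -c "
from h import *
wrist('w1')"
```

```text
1.9833 [ 0.5704 -0.1131  0.2216] [ 1.7998e+02  1.0000e-01 -3.3900e+00] [ 0.46 -0.28  0.29]
```

View pics/w1.png

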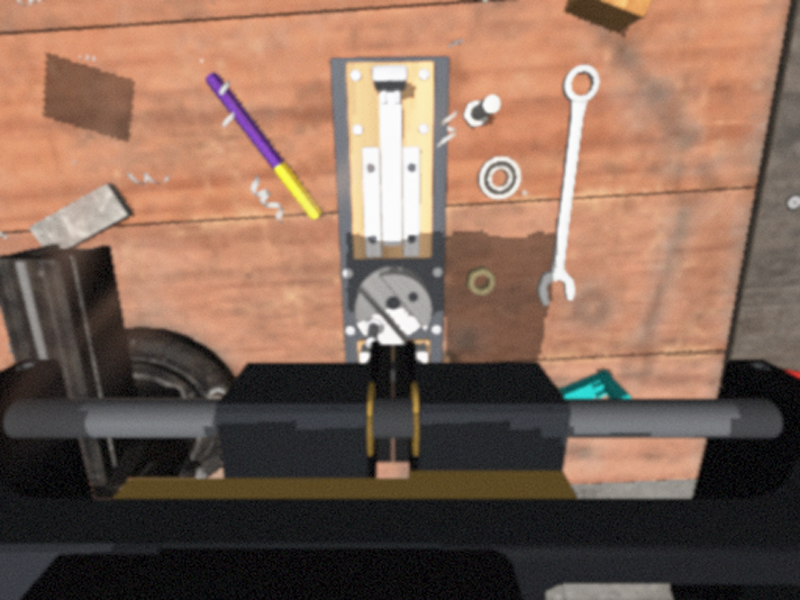

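The wrist view shows the lug at (390,75), the bar tip at (390,243), the disc at about (393,304) and the stud near (375,330), partly in shadow. The fingers are at (393,360). I'll get positions from these.

```bash
python3 - <<'E'
from h import *
d=load("w1"); P=cloud(d); k=.64
for nm,u,v,z in[("lug",390,72,.066),("tip",390,243,.026),("discc",393.5,305,.034),("discL",355,305,.034),("discR",432,305,.034),("discT",393,267,.034),("plateTL",332,58,.006),("plateTR",450,57,.006),("pL",345,350,.006),("pR",443,350,.006),("w1",363,250,.024),("w2",419,250,.024)]:
    print(nm,ray(d,u*k,v*k,z).round(4),P[int(v*k),int(u*k)].round(3))
def comp(lo,hi,nm):
    m=(P[...,2]>lo)&(P[...,2]<hi)&(P[...,0]>.44)&(P[...,0]<.76)&(P[...,1]<-.05)&(P[...,1]>-.17)
    n,l,st,c=cv2.connectedComponentsWithStats(m.astype(np.uint8))
    for i in range(1,n):
        if st[i,4]>5: Q=P[l==i]; print(nm,st[i],np.median(Q,0).round(4),Q.min(0).round(3),Q.max(0).round(3))
comp(.05,.08,"tall"); comp(.029,.040,"disc")
a=d["frame"][155:240,205:305][:,:,::-1]; cv2.imwrite("pics/c1.png",cv2.convertScaleAbs(cv2.resize(a,None,fx=7,fy=7,interpolation=cv2.INTER_CUBIC),alpha=1.3))
E
```

```text
lug [ 0.7101 -0.1185  0.066 ] [ 0.71  -0.118  0.066]
tip [ 0.587  -0.1108  0.026 ] [ 0.588 -0.11   0.025]
discc [ 0.5342 -0.1107  0.034 ] [ 0.527 -0.109  0.011]
discL [ 0.5361 -0.0774  0.034 ] [ 0.536 -0.077  0.032]
discR [ 0.5322 -0.144   0.034 ] [ 0.532 -0.143  0.033]
discT [ 0.5679 -0.1122  0.034 ] [ 0.562 -0.111  0.005]
plateTL [ 0.734  -0.0735  0.006 ] [ 0.734 -0.073  0.005]
plateTR [ 0.7292 -0.167   0.006 ] [ 0.731 -0.168  0.001]
pL [ 0.4817 -0.0607  0.006 ] [ 0.479 -0.059  0.   ]
pR [ 0.4762 -0.1554  0.006 ] [ 0.475 -0.155  0.004]
w1 [ 0.582  -0.0873  0.024 ] [ 0.579 -0.086  0.011]
w2 [ 0.5791 -0.1352  0.024 ] [ 0.579 -0.135  0.022]
tall [239  42  22  13 282] [ 0.7083 -0.1183  0.0651] [ 0.704 -0.13   0.05 ] [ 0.715 -0.106  0.067]
tall [234 210   9  13  69] [ 0.5194 -0.0919  0.065 ] [ 0.513 -0.097  0.05 ] [ 0.521 -0.087  0.073]
disc [240  56  20  10  73] [ 0.7038 -0.1215  0.0318] [ 0.696 -0.129  0.029] [ 0.706 -0.107  0.04 ]
disc [243 174  34  38 599] [ 0.5426 -0.1275  0.0335] [ 0.509 -0.144  0.029] [ 0.563 -0.1    0.037]
disc [227 186  33  34 462] [ 0.5214 -0.0914  0.0336] [ 0.498 -0.119  0.029] [ 0.548 -0.076  0.04 ]
disc [231 225   6   7  37] [ 0.4858 -0.0812  0.0315] [ 0.481 -0.086  0.029] [ 0.49  -0.078  0.034]
disc [267 225   7   7  46] [ 0.4828 -0.1336  0.0315] [ 0.477 -0.138  0.029] [ 0.488 -0.129  0.033]
```

View pics/c1.png

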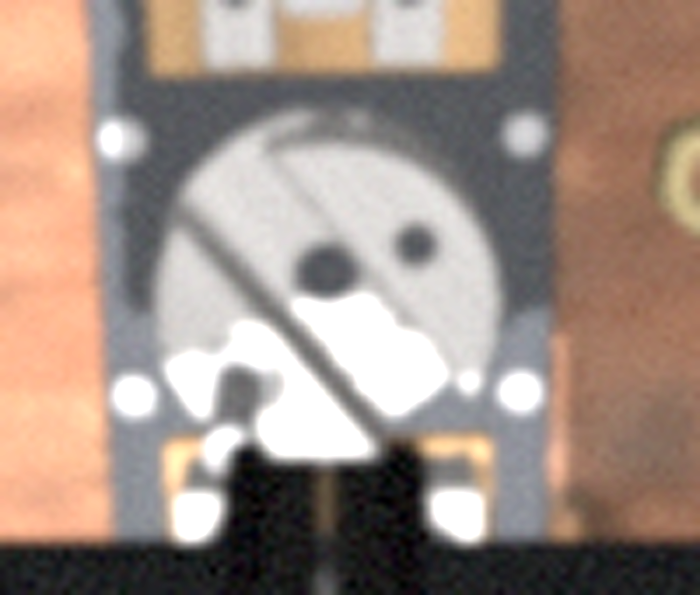

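Emit:
servo_tool(series=[[[-0.272,-0.065,0.2,0,0,0,0],[-0.272,-0.065,0.2,0,0,0,0],[-0.272,-0.065,0.2,0,0,0,0],[-0.272,-0.065,0.4,0,0,0,0],[-0.272,-0.065,0.4,0,0,0,0],[-0.272,-0.065,0.585,0,0,0,0],[-0.272,-0.065,0.585,0,0,0,0],[-0.272,-0.065,0.585,0,0,0,0],[-0.272,-0.065,0.585,0,0,0,0],[-0.272,-0.065,0.585,0,0,0,0]]])

```text
time_s: 2.87
tool_pos: [0.4915, -0.0881, 0.0485]
tool_rot: [179.9, -0.1, -3.3]
force: [0.1, 0.5, 0.8]
grip_width: 0.0007
grasp_force: 0.0
```

Emit:
servo_tool(series=[[[0.02,0,0,0,0,0,0],[0.035,0,0,0,0,0,0],[0.045,0,0,0,0,0,0],[0.055,0,0,0,0,0,0],[0.065,0,0,0,0,0,0],[0.075,0,0,0,0,0,0],[0.085,0,0,0,0,0,0],[0.092,0,0,0,0,0,0],[0.097,0,0,0,0,0,0],[0.097,0,0,0,0,0,0],[0.097,0,0,0,0,0,0]]])

```text
time_s: 3.78
tool_pos: [0.5186, -0.087, 0.0467]
tool_rot: [-179.9, 0.1, -3.2]
force: [-3.4, 2.2, -2.0]
grip_width: 0.0004
grasp_force: 2.0
```

```bash
python3 - <<'E'
from h import *
d=wrist('w2')
a=d["frame"][100:300,150:360][:,:,::-1]; cv2.imwrite("pics/c2.png",cv2.convertScaleAbs(cv2.resize(a,None,fx=3,fy=3,interpolation=cv2.INTER_CUBIC),alpha=1.3))
E
```

```text
3.7833 [ 0.5186 -0.087   0.0467] [-1.7993e+02  1.5000e-01 -3.1700e+00] [-3.4   2.21 -2.  ]
```

View pics/c2.png

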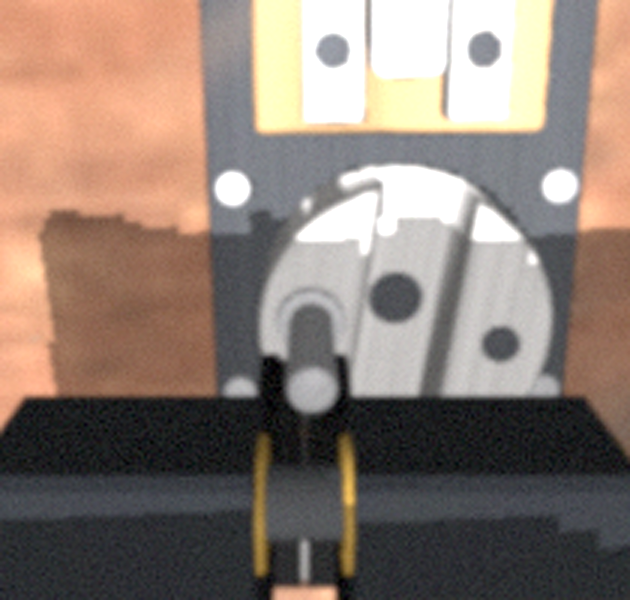

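The slot is nearly in line. Its left top edge runs (380,180)→(352,395) in the crop, so some turn remains. I'll measure it.

```bash
cat > m.py <<'E'
from h import *
def seg(n,a,b,z,ox=150,oy=100,f=3):
    d=load(n); A,B=[ray(d,ox+p[0]/f,oy+p[1]/f,z) for p in(a,b)]; v=A-B
    return A.round(4),B.round(4),np.degrees(np.arctan2(v[1],v[0])).round(2)
E
python3 - <<'E'
from m import *
print("slotL",seg("w2",(380,185),(352,395),.034))
print("slotR",seg("w2",(478,205),(443,395),.034))
print("plateL",seg("w2",(203,10),(216,380),.006))
print("plateR",seg("w2",(600,10),(570,380),.006))
print("bar",seg("w2",(370,5),(370,65),.026),seg("w2",(448,5),(448,65),.026))
print("wall",seg("w2",(303,10),(303,120),.024),seg("w2",(513,10),(513,120),.024))
print("disc",seg("w2",(258,317),(553,317),.034))
E
```

```text
slotL (array([ 0.5628, -0.1047,  0.034 ]), array([ 0.513 , -0.0968,  0.034 ]), np.float64(-9.08))
slotR (array([ 0.5572, -0.126 ,  0.034 ]), array([ 0.5119, -0.1181,  0.034 ]), np.float64(-9.85))
plateL (array([ 0.6014, -0.0664,  0.006 ]), array([ 0.5057, -0.0611,  0.006 ]), np.float64(-3.12))
plateR (array([ 0.5962, -0.1602,  0.006 ]), array([ 0.5005, -0.157 ,  0.006 ]), np.float64(-1.91))
bar (array([ 0.6002, -0.1043,  0.026 ]), array([ 0.5877, -0.104 ,  0.026 ]), np.float64(-1.79)) (array([ 0.5993, -0.1209,  0.026 ]), array([ 0.5868, -0.1209,  0.026 ]), np.float64(-0.18))
wall (array([ 0.6  , -0.09 ,  0.024]), array([ 0.5765, -0.0887,  0.024 ]), np.float64(-3.17)) (array([ 0.5975, -0.1353,  0.024 ]), array([ 0.5739, -0.1357,  0.024 ]), np.float64(1.15))
disc (array([ 0.5337, -0.0761,  0.034 ]), array([ 0.5301, -0.1433,  0.034 ]), np.float64(86.87))
```

```bash
python3 - <<'E'
from m import *
d=load("w2"); P=cloud(d)
print("stud top",seg("w2",(312,390),(312,318),.072)[0],"foot collar top",seg("w2",(312,318),(312,390),.037)[0])
m=(P[...,2]>.031)&(P[...,2]<.036)&(P[...,0]>.49)&(P[...,0]<.58)&(P[...,1]<-.06)&(P[...,1]>-.16)
Q=P[m]; print("disc top",Q.min(0),Q.max(0))
m=(P[...,2]>.04)&(P[...,2]<.078)&(P[...,0]>.5)&(P[...,0]<.56)&(P[...,1]<-.06)&(P[...,1]>-.12)
Q=P[m]; print("stud",np.median(Q,0),Q.min(0),Q.max(0))
# slot floor points vs disc top: slot centre line direction
m=(P[...,2]>.0)&(P[...,2]<.027)&(np.hypot(P[...,0]-.534,P[...,1]+.1105)<.028)
Q=P[m]; u,s,vt=np.linalg.svd(Q[:,:2]-Q[:,:2].mean(0),full_matrices=False); print("slot floor",Q.mean(0),np.degrees(np.arctan(vt[0][1]/vt[0][0])),s, Q[:,2].mean())
x=(Q[:,0]//.006)
for i in np.unique(x): print((i*.006).round(3),Q[x==i][:,1].min().round(4),Q[x==i][:,1].max().round(4))
E
```

```text
stud top [ 0.5332 -0.0881  0.072 ] foot collar top [ 0.534  -0.0884  0.037 ]
disc top [ 0.50995582 -0.1437568   0.03101781] [ 0.56219259 -0.07611728  0.03599867]
stud [ 0.53062222 -0.08722172  0.06801531] [ 0.52150576 -0.09555462  0.04014626] [ 0.53810671 -0.07735178  0.07791565]
slot floor [ 0.53469183 -0.1137553   0.01218959] -10.489508422992065 [0.69763013 0.26450118] 0.012189588573260801
0.504 -0.1171 -0.0984
0.51 -0.1181 -0.0985
0.516 -0.1193 -0.1003
0.522 -0.1204 -0.1013
0.528 -0.1218 -0.1023
0.534 -0.1228 -0.1032
0.54 -0.124 -0.1041
0.546 -0.1251 -0.1059
0.552 -0.126 -0.1068
0.558 -0.1246 -0.1062
```

The finger pushed the stud about 7° too far: the slot is at about -10° against -3° for the jig. The disc axis is at x≈0.5295. I'll go round the stud and push it back by about 3 mm.

Emit:
servo_tool(series=[[[-0.02,0,0,0,0,0,0],[-0.03,0,-0.14,0,0,0,0],[-0.03,0,-0.14,0,0,0,0],[0.06,0,-0.14,0,0,0,0],[0.16,0,-0.14,0,0,0,0],[0.16,0,-0.14,0,0,0,0],[0.16,0,-0.14,0,0,0,0],[0.16,0,-0.06,0,0,0,0],[0.16,0,0,0,0,0,0],[0.16,0,0,0,0,0,0],[0.16,0,0,0,0,0,0]]])

```text
time_s: 4.75
tool_pos: [0.5663, -0.0912, 0.0469]
tool_rot: [180.0, 0.1, -3.2]
force: [1.2, 0.4, -0.5]
grip_width: 0.0007
grasp_force: 0.0
```

Emit:
servo_tool(series=[[[-0.02,0,0,0,0,0,0],[-0.04,0,0,0,0,0,0],[-0.05,0,0,0,0,0,0],[-0.06,0,0,0,0,0,0],[-0.067,0,0,0,0,0,0],[-0.072,0,0,0,0,0,0],[-0.072,0,0,0,0,0,0],[-0.072,0,0,0,0,0,0]]])

```text
time_s: 5.42
tool_pos: [0.5471, -0.0898, 0.0477]
tool_rot: [180.0, -0.1, -3.2]
force: [2.9, 0.1, 1.2]
grip_width: 0.0005
grasp_force: 1.6
```

```bash
cat > slot.py <<'E'
from m import *
import sys
def slot(n):
    d=load(n);P=cloud(d)
    m=(P[...,2]>.0)&(P[...,2]<.027)&(np.hypot(P[...,0]-.53,P[...,1]+.1105)<.028)
    Q=P[m]; x=(Q[:,0]//.005); r=[]
    for i in np.unique(x):
        q=Q[x==i]; r.append((i*.005+.0025,np.percentile(q[:,1],3),np.percentile(q[:,1],97)))
    r=np.array(r); print(r.round(4).tolist())
    r=r[(r[:,2]-r[:,1]>.015)&(r[:,2]-r[:,1]<.023)]
    print("angles",[np.degrees(np.arctan(np.polyfit(r[:,0],r[:,j],1)[0])).round(2) for j in(1,2)],"mid at .53",np.polyval(np.polyfit(r[:,0],r[:,1:].mean(1),1),.53))
E
python3 - <<'E'
from slot import *
wrist("w3"); slot("w2"); slot("w3")
E
```

```text
5.4167 [ 0.5471 -0.0898  0.0477] [ 1.7999e+02 -1.4000e-01 -3.2200e+00] [2.88 0.15 1.25]
[[0.5025, -0.1158, -0.1], [0.5075, -0.1168, -0.0984], [0.5125, -0.1176, -0.0994], [0.5175, -0.1186, -0.1004], [0.5225, -0.1197, -0.1013], [0.5275, -0.1206, -0.1023], [0.5325, -0.1216, -0.1032], [0.5375, -0.1225, -0.1041], [0.5425, -0.1235, -0.105], [0.5475, -0.1244, -0.1059], [0.5525, -0.1252, -0.1068], [0.5575, -0.121, -0.1076]]
angles [np.float64(-10.72), np.float64(-9.37)] mid at .53 -0.11194915213801565
[[0.5275, -0.1204, -0.1059], [0.5325, -0.1214, -0.1035], [0.5375, -0.1224, -0.1045], [0.5425, -0.1231, -0.1054], [0.5475, -0.1241, -0.1058], [0.5525, -0.1248, -0.1067], [0.5575, -0.1202, -0.1066]]
angles [np.float64(-9.61), np.float64(-8.75)] mid at .53 -0.11213394971541225
```

Emit:
servo_tool(series=[[[-0.003,0,0,0,0,0,0],[-0.006,0,0,0,0,0,0],[-0.008,0,0,0,0,0,0],[-0.008,0,0,0,0,0,0],[-0.008,0,0,0,0,0,0]]])

```text
time_s: 5.88
tool_pos: [0.5439, -0.0891, 0.0473]
tool_rot: [-180.0, -0.0, -3.2]
force: [4.1, 1.4, 2.6]
grip_width: 0.0004
grasp_force: 2.1
```

```bash
python3 -c "
from slot import *
wrist('w4'); slot('w4')"
```

```text
5.8833 [ 0.5439 -0.0891  0.0473] [-1.7998e+02 -4.0000e-02 -3.2000e+00] [4.11 1.41 2.62]
[[0.5275, -0.1203, -0.1014], [0.5325, -0.1205, -0.1011], [0.5375, -0.1206, -0.1014], [0.5425, -0.1207, -0.1011], [0.5475, -0.1208, -0.1013], [0.5525, -0.1209, -0.1016], [0.5575, -0.1208, -0.1017]]
angles [np.float64(-1.08), np.float64(-0.75)] mid at .53 -0.11080960325767039
```

Emit:
servo_tool(series=[[[0.03,0,0,0,0,0,0],[0.03,0,-0.2,0,0,0,0],[0.03,0,-0.2,0,0,0,0],[0.2,0.02,-0.2,0,0,0,0],[0.35,0.04,-0.2,0,0,0,0],[0.5,0.064,-0.2,0,0,0,0],[0.675,0.064,-0.2,0,0,0,0],[0.675,0.064,-0.2,0,0,0,0],[0.675,0.064,-0.2,0,0,0,0],[0.675,0.064,-0.1,0,0,0,0],[0.675,0.064,0.01,0,0,0,0],[0.675,0.064,0.01,0,0,0,0]]])

```text
time_s: 6.93
tool_pos: [0.7373, -0.1203, 0.0345]
tool_rot: [180.0, 1.0, -3.2]
force: [-2.2, 0.0, -2.0]
grip_width: 0.0005
grasp_force: 0.0
```

Emit:
servo_tool(series=[[[0,0,0,0,0,0,0],[0,0,0,0,0,0,0]]])

```text
time_s: 7.1
tool_pos: [0.7442, -0.1204, 0.0448]
tool_rot: [180.0, 0.0, -3.2]
force: [0.1, 0.4, 0.6]
grip_width: 0.0004
grasp_force: 0.0
```

```bash
python3 - <<'E'
from h import *
wrist("w5"); t=cam("top"); a=t["frame"][115:240,290:375][:,:,::-1]
cv2.imwrite("pics/c5.png",cv2.resize(a,None,fx=4.5,fy=4.5,interpolation=cv2.INTER_CUBIC))
E
```

```text
7.1 [ 0.7442 -0.1204  0.0448] [ 1.7997e+02  4.0000e-02 -3.2300e+00] [0.11 0.39 0.55]
```

View pics/c5.png

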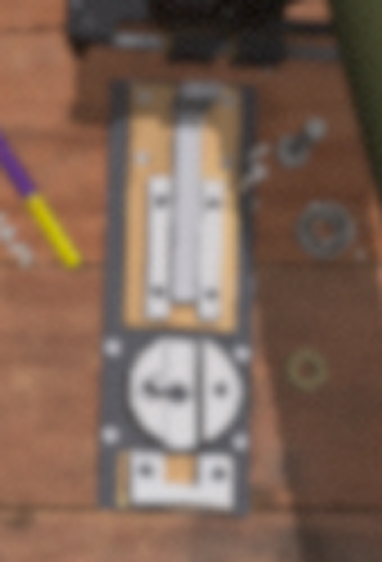

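The slot at (190,390) now runs within about 1.5° of the jig axis, close enough for the 5 mm clearance. Next I'll push the bar by its lug.

Emit:
servo_tool(series=[[[-0.03,0,0.02,0,0,0,0],[-0.06,0,0.02,0,0,0,0],[-0.08,0,0.02,0,0,0,0],[-0.1,0,0.02,0,0,0,0],[-0.12,0,0.02,0,0,0,0],[-0.14,0,0.02,0,0,0,0],[-0.16,0,0.02,0,0,0,0],[-0.18,0,0.02,0,0,0,0],[-0.2,0,0.02,0,0,0,0],[-0.22,0,0.02,0,0,0,0],[-0.24,0,0.02,0,0,0,0],[-0.24,0,0.02,0,0,0,0]]])

```text
time_s: 8.2
tool_pos: [0.6708, -0.116, 0.0377]
tool_rot: [180.0, 0.1, -3.2]
force: [1.5, -0.1, 1.6]
grip_width: 0.0
grasp_force: 0.7
```

Emit:
servo_tool(series=[[[-0.02,0,0,0,0,0,0],[-0.04,0,0,0,0,0,0],[-0.06,0,0,0,0,0,0],[-0.08,0,0,0,0,0,0],[-0.1,0,0,0,0,0,0],[-0.12,0,0,0,0,0,0],[-0.14,0,0,0,0,0,0],[-0.155,0,0,0,0,0,0],[-0.17,0,0,0,0,0,0],[-0.18,0,0,0,0,0,0],[-0.18,0,0,0,0,0,0]]])

```text
time_s: 9.12
tool_pos: [0.6175, -0.1131, 0.0377]
tool_rot: [180.0, 0.1, -3.2]
force: [1.4, -0.0, 0.5]
grip_width: 0.0011
grasp_force: 0.2
```

Emit:
servo_tool(series=[[[-0.007,0,0,0,0,0,0],[-0.014,0,0,0,0,0,0],[-0.02,0,0,0,0,0,0],[-0.02,0,0,0,0,0,0]]])

```text
time_s: 9.45
tool_pos: [0.6121, -0.1126, 0.0377]
tool_rot: [180.0, 0.1, -3.2]
force: [1.1, -0.5, -0.4]
grip_width: 0.0003
grasp_force: 0.5
```

Still sliding with no stop felt, so I'll creep until the force rises.

Emit:
servo_tool(series=[[[-0.005,0,0,0,0,0,0],[-0.01,0,0,0,0,0,0],[-0.015,0,0,0,0,0,0],[-0.015,0,0,0,0,0,0]]])

```text
time_s: 9.78
tool_pos: [0.6114, -0.1125, 0.0393]
tool_rot: [-180.0, -0.4, -3.2]
force: [7.3, -0.7, -0.5]
grip_width: 0.0004
grasp_force: 3.8
```

Emit:
servo_tool(series=[[[-0.008,0,0,0,0,0,0],[-0.016,0,0,0,0,0,0],[-0.016,0,0,0,0,0,0]]])

```text
time_s: 10.03
tool_pos: [0.6109, -0.1123, 0.0414]
tool_rot: [180.0, -0.9, -3.2]
force: [14.2, -0.9, -0.2]
grip_width: 0.0003
grasp_force: 7.1
```

The bar is home: the force rises at the predicted place. I'll back off, lift and check.

Emit:
servo_tool(series=[[[0.03,0,0,0,0,0,0],[0.07,0,0,0,0,0,0],[0.1,0,0,0,0,0,0],[0.1,0,-0.15,0,0,0,0],[0.1,0,-0.3,0,0,0,0],[0.1,0,-0.5,0,0,0,0],[0.1,0,-0.6,0,0,0,0],[0.1,0,-0.6,0,0,0,0],[0.1,0,-0.6,0,0,0,0],[0.1,0,-0.6,0,0,0,0]]])

```text
time_s: 10.87
tool_pos: [0.6333, -0.1138, 0.2181]
tool_rot: [180.0, 0.0, -3.2]
force: [-1.2, -0.6, -1.6]
grip_width: 0.0005
grasp_force: 0.0
```

```bash
python3 - <<'E'
from h import *
d=wrist("w6"); P=cloud(d)
m=(P[...,2]>.055)&(P[...,2]<.08)&(P[...,0]>.48)&(P[...,0]<.62)&(P[...,1]<-.05)&(P[...,1]>-.17)
n,l,st,c=cv2.connectedComponentsWithStats(m.astype(np.uint8))
for i in range(1,n):
    if st[i,4]>5: print(st[i],np.median(P[l==i],0).round(4))
t=cam("top"); a=t["frame"][115:240,290:375][:,:,::-1]; a=cv2.resize(a,None,fx=4.5,fy=4.5)
b=d["frame"][100:260,180:330][:,:,::-1]; b=cv2.resize(b,None,fx=2.7,fy=2.7,interpolation=cv2.INTER_CUBIC)
o=np.zeros((600,800,3),np.uint8); o[:a.shape[0],:a.shape[1]]=a; o[:b.shape[0],390:390+b.shape[1]]=b
cv2.imwrite("pics/c6.png",o)
E
```

```text
10.8667 [ 0.6333 -0.1138  0.2181] [ 1.7998e+02  2.0000e-02 -3.2200e+00] [-1.19 -0.56 -1.56]
[243 199  20  11 183] [ 0.5976 -0.1118  0.0653]
```

View pics/c6.png

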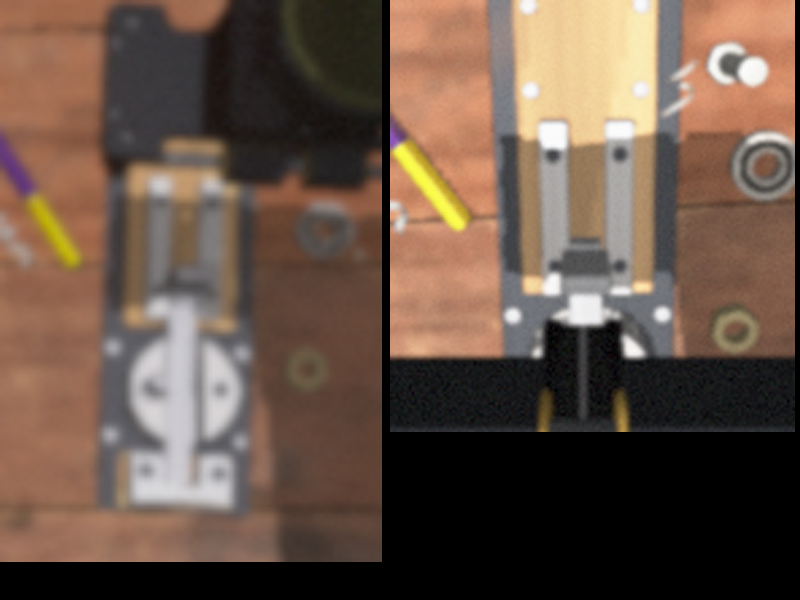

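The pictures show the bar through the slot with its tip at (180,488) between the keeper blocks. The lug is at x=0.598 against 0.597 expected, and the loose parts have not moved.

```bash
python3 -c "
from cell import env
print(env.sign_off())"
```

```text
the job is handed in; nothing more can be done
None
```

The jig is locked and the job handed in: the slot is in line with the bar, the bar is pushed through until it met the keeper stop (14 N there, at the predicted spot), and the robot was clear of everything by about 11 s.

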